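Arm the coin analyser

TASK

A coin lies ready in the sample chamber of the bench-top X-ray analyser: first press the raised sample lid fully shut. Then arm the analyser: tip the metal guard on its control deck back until it stays up, flip the toggle lever under it over to its far position (leaning away from the front of the analyser), and tip the guard forward again so that it drops fully closed over the lever. This is all fingertip work: pick nothing up, force nothing, and leave the dishes, loupe, tweezers, slips and brush where they are.

Things in the scene. Friction and masses are not known exactly. Their poses are not given: they have to be found in the camera images.
- analyser: White fixed bench-top analyser, 240 (x) x 320 (y) x 75 mm; origin at the centre of its underside on the desk, +x from its front to its back, +y to its left, z up. Left half: sample chamber under the grey lid. Right half: flat deck 75 mm high; on it, centred on y = -80 mm, a black plate 3 mm thick with toggle and guard. Behind the guard only the loupe stands, near the rear right corner.
- lid_hinge (a point): Fixed point on the lid's hinge axis, half-way along it: at (88, 75, 80) mm in the analyser's frame. The axis runs along the analyser's y.
- lid_front_edge (a point): Point on the lid that moves with it: on the lid's outer (upper) face, middle of its front edge, 165 mm from the hinge axis. The lid is a grey plate 163 x 148 x 13 mm, with a tab 56 mm wide and 7 mm thick that sticks out 14 mm further; shut, its outer face is 12 mm above the hinge axis.
- sample_lid (a joint): Lid angle in rad: 0 = shut, flat on the deck; up to 1.3 open. It starts half open (0.75 to 1.05). A stiff friction hinge holds it wherever it is left: 1 to 2 N at the front edge, on the outer face, swing it down. It does not fall shut by itself: press it fully down.
- guard_hinge (a point): Fixed point on the guard's hinge axis, half-way along it: at (25, -80, 95) mm in the analyser's frame. The axis runs along the analyser's y, at the far end of the guard.
- guard_lip (a point): Moves with the guard: middle of the round edge (5 mm thick) of its upturned front lip; shut, 93 mm in front of and 28 mm above the hinge axis. The guard: bare-metal hood 50 mm wide, 50 g; flat roof (3 mm thick, top 22 mm above the axis), a cheek each side, open front. Under lip and front 25 mm of roof are 35 mm of free height: a fingertip tilted forward (20 degrees will do) goes in.
- guard (a joint): Guard angle in rad: 0 = shut over the toggle; grows as the front lip is lifted up and back; 1.65 = leaning back on its stop. It turns freely and weighs little (under 1 N at the lip): it balances near 1.25, beyond that it falls back on its stop and stays, below that it drops shut. On its stop the lip is 35 mm behind and 90 mm above the hinge axis.
- toggle_tip (a point): Centre of the round end (12 mm across) of the steel toggle lever, 26 mm above its pivot, which lies at (-20, -80, 82) mm in the analyser's frame. The lever leans 0.4 rad towards the front of the analyser at the start, and 0.4 rad towards its back when flipped.
- toggle (a joint): Toggle angle in rad: 0 = off, leaning to the front; 0.8 = armed, leaning to the back. Pushed past its middle (0.4) it snaps over to the other end, otherwise it goes back; 1 to 3 N at its tip move it.
- coin_dish: Glass dish with a coin, 68 mm across and 13 mm high, loose on the floor of the sample chamber (32 mm above the desk); origin at the centre of its underside. Leave it.
- eye_loupe: Black eye loupe, 41 mm across and 30 mm high, loose on the deck near the rear right corner; origin at the centre of its underside. Leave it.
- fine_tweezers: Steel tweezers, 128 mm long and 8 mm high, loose on the desk in front of the analyser; origin at the centre of their underside. Leave them.
- slip_stack: Banded stack of paper slips, 51 x 73 x 16 mm, loose on the desk to the right; origin at the centre of its underside. Leave it.
- dusting_brush: Flat brush, 192 mm long and 10 mm high, loose on the desk to the left of the analyser; origin at the centre of its underside. Leave it.
- second_dish: Second glass dish, 68 mm across and 13 mm high, loose on the desk to the right; origin at the centre of its underside. Leave it.

How it is judged (in metres and radians):
On the way, in this order (a step that is already met when the one before it is completed fails the run):
1. the lid is fully shut while the guard is down and the toggle off (value of joint sample_lid below 0.04 rad and value of joint guard below 0.3 rad and value of joint toggle below 0.2 rad), for 0.2 s.
2. the guard is tipped back and stays up, the toggle still off and the lid shut (value of joint guard above 1.4 rad and value of joint toggle below 0.2 rad and value of joint sample_lid below 0.06 rad), for 0.2 s.
3. the toggle is flipped to its far position under the raised guard (value of joint toggle above 0.65 rad and value of joint guard above 1.2 rad and value of joint sample_lid below 0.06 rad), for 0.2 s.
At the end, for the whole second after the job is handed in: The lid is shut (within 0.05 rad), the toggle leans to the back (0.65 rad or more of 0.8), the guard has dropped shut over it (within 0.06 rad) and is still (value of joint sample_lid below 0.05 rad and value of joint toggle above 0.65 rad and value of joint guard below 0.06 rad and velocity of joint guard between -0.05 and 0.05 rad/s); the robot touches nothing.
It fails at once if the toggle is flipped while the sample lid is open (value of joint toggle above 0.5 rad and value of joint sample_lid above 0.15 rad).
It fails at once if a loose bystander (dish, loupe, tweezers, slips, brush) is moved by more than 30 mm, or lifted (distance of any of coin_dish, eye_loupe, fine_tweezers, slip_stack, dusting_brush, second_dish from where it was at the start of the episode above 0.03 m or height (world z) of coin_dish above 0.045 m or height (world z) of eye_loupe above 0.09 m or height (world z) of any of fine_tweezers, slip_stack, dusting_brush, second_dish above 0.015 m).
It fails at once if a part is forced (fingers press the lid with more than 80 N, or the guard or the toggle with more than 40 N) (contact force between the fingers and sample_lid above 80 N or contact force between the fingers and guard above 40 N or contact force between the fingers and toggle above 40 N).
It also fails if it takes over 58 s, if anything falls off the work surface, if the arm or the gripper's body presses on something with over 40 N, if the wrist force passes 120 N, or if a joint passes its speed limit or range.

ROBOT

A 6-joint arm with a two-finger parallel gripper is mounted at the origin on a cart in front of the work surface, level with it; the furniture and walls round the work are solid. World frame = base frame: x ahead of the robot, y to its left, z up, the work surface at z = 0. Lengths are in mm, angles in degrees, forces in N, time in s.
With the tool pointing down it reaches from about 350 to 850 mm from the base axis. Payload 8.1 kg.
Tool frame: the origin (TCP) lies where the fingers leave the gripper's body, on its centre line; the fingertips stand 73 mm ahead of it and the grasp point (between the pads) lies 54 mm ahead of it; z points along the fingers, y is the line along which they close (so a half turn about z gives the same grasp; the last joint's range is limited). The gripper opens to 85 mm and grips with 20 to 120 N. Pads are 22 mm wide; open, the fingers measure 114 mm over their backs; the gripper's body (76 mm by 85 mm) begins 54 mm behind the grasp point. The pads swing forward as they close: fully open they stand 13 mm farther back than shut.
Start: joints at [68.159, 7.471, 85.268, -0, 87.261, -4.893], TCP at [174.881, 573.953, 303.892] pointing down, gripper open.
Joint ranges: [-169.43, 169.43], [-51.17, 129.36], [1.28, 143.12], [-76.62, 256.62], [0, 156.53], [-152.29, 152.29]. Speed limits (degrees/s): [136.94, 136.94, 159.86, 180, 180, 180].

INTERFACE

Orientations are given as [roll, pitch, yaw] about the fixed x, y, z axes, in that order (R = Rz(yaw) Ry(pitch) Rx(roll)).
In Python, from bench import sense, optics, r gives the robot as it stands.
- The arm moves only by the tool servo_tool, never from a script. Its argument "plan" is a list that holds one entry, the list of rows, each a list of 5 numbers: the shift along the world's x, y, z in m, then the turn about the world's z in degrees, then the finger opening in m, from 0 to 0.0854. A call has 1 to 10 rows; each row shifts and turns the commanded pose from where the row before left it; what a row does not reach is not made up. A row lasts 1/10 s, in which the tool goes at most 50 mm and 8.59 degrees, less where a joint would pass 70% of its speed; a pose out of reach is approached as far as the arm can. A call is refused whole if a number of a shift passes 0.05 or a number of a turn 8.59, either way. A call with a gripper value outside its range is refused whole. The fingers move at their own pace and stop on an object; "force" is the grip in N (left out, the last holds). Time passes only in rows, so rows that do not move let the fingers close. It gives the time, the measured TCP pose, the force, the opening and the grip force at its end, in the units of the state.
- sense(): the state, without advancing time (a new reading comes with each control period).
- optics.snapshot(name): name is "side" or "top"; returns a dict with "frame" (400x640x3 uint8, blue, green, red), "fx", "fy", "cx", "cy" (pixels), "cam_to_world" (4x4, takes a point from camera to world coordinates). Camera axes: x right, y down, z forward; pixel columns grow to the right and rows downward; lengths in mm; the calibration is good to about 2 mm. A picture is of the moment at which its call begins. There is no depth.
- r.hand_in(): hands the job in; it is judged then, once.
The state is a dict: "time": time; "joint_pos": joint angles; "qd": joint speeds; "joint_efforts": joint torques, N m; "tool_pos": TCP position; "tcp_rot": TCP orientation; "ft_force": force on the tool from outside, world axes, zero at the start; "wrist_torque": the same for the moment, N m; "finger_gap": finger opening in mm; "grip_force": force on a finger pad.
Only numpy, scipy, OpenCV 4.12 (cv2) and the standard library are available. Lean on these libraries where they do the work, as an engineer would, in place of code of your own. Each camera call takes 0.05 s, during which the arm holds its last target. There are 200 camera calls.

## Working session

There is one attempt and no reset: what is moved stays moved. The work goes in short steps, Python scripts to look and compute and a tool call to move; the robot and the scene stay as the last step left them, time stands still between calls to the robot, and variables do not carry over. Pictures are saved under pics/ and viewed, at most 10 in all, crops included, and the job is handed in when it is done.

Besides the shell and the picture viewer there is one more tool, called after "Emit:" as name(argument=value, ...) on one line, values as JSON. servo_tool: Moves the arm, as the interface text tells. Its arguments: {"type":"object","properties":{"plan":{"type":"array"},"force":{"type":"number"}},"required":["plan"]}

```bash
mkdir -p pics; python3 - <<'E'
from bench import sense, optics, r
import cv2,numpy as np
for n in("top","side"):
    s=optics.snapshot(n); cv2.imwrite(f"pics/{n}0.png",s["frame"]); print(n,s["fx"],s["fy"],s["cx"],s["cy"]);print(np.round(s["cam_to_world"],3).tolist())
s=sense();print(s["time"],s["tool_pos"],s["tcp_rot"],s["ft_force"],s["finger_gap"])
E
```

```text
top 452.7058538933059 452.7058538933059 322.0763074228674 196.26995386752395
[[0.017, -0.991, 0.133, 409.603], [-1.0, -0.016, 0.013, 47.262], [-0.01, -0.133, -0.991, 1157.36], [0.0, 0.0, 0.0, 1.0]]
side 516.0361087871759 516.0361087871759 318.86880189084707 197.5277497911016
[[-0.999, -0.015, 0.052, 519.205], [-0.05, 0.642, -0.765, 922.5], [-0.022, -0.767, -0.641, 809.454], [0.0, 0.0, 0.0, 1.0]]
0.1 [174.74206475 573.59845329 302.93716147] [-1.79903915e+02 -1.02210112e-02  1.63049510e+02] [0.20791575 1.09663392 0.32124573] 85.56029385875927
```

View pics/top0.png

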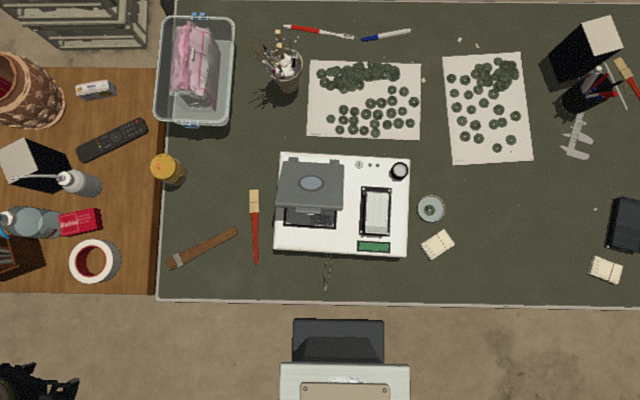

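View pics/side0.png

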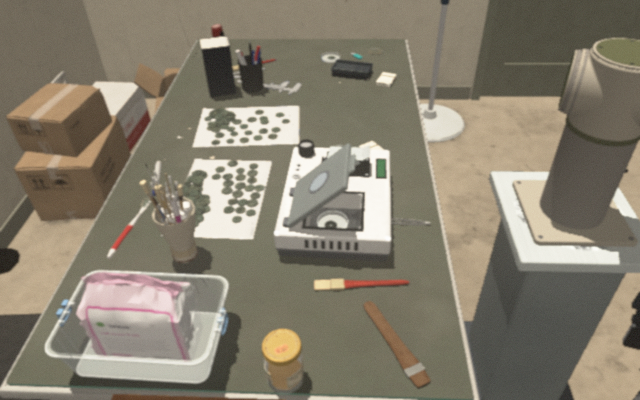

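Top view: the analyser's white body has corners near (279,152), (410,159), (407,258) and (272,250). The lid is open on the left, the guard is near (376,211), the loupe near (399,171). The side view shows the lid about half open. Next I'll get the pose by casting the white mask's edges onto z=75.

```bash
cat > h.py <<'E'
import cv2,numpy as np
def cast(s,px,z):
    M=np.array(s["cam_to_world"]); d=M[:3,:3]@np.array([(px[0]-s["cx"])/s["fx"],(px[1]-s["cy"])/s["fy"],1]); o=M[:3,3]
    return o+d*(z-o[2])/d[2]
def proj(s,P):
    M=np.array(s["cam_to_world"]); q=M[:3,:3].T@(np.array(P,float)-M[:3,3]); return np.array([s["fx"]*q[0]/q[2]+s["cx"],s["fy"]*q[1]/q[2]+s["cy"]])
E
python3 - <<'E'
from h import *; from bench import optics
s=optics.snapshot("top"); f=s["frame"]; h=cv2.cvtColor(f,cv2.COLOR_BGR2HSV)
m=((h[...,1]<40)&(h[...,2]>165)).astype(np.uint8); m[:140]=0;m[275:]=0;m[:,:265]=0;m[:,418:]=0
c=max(cv2.findContours(m,0,2)[0],key=cv2.contourArea); print(cv2.contourArea(c)); 
hull=cv2.convexHull(c); print(cv2.approxPolyDP(hull,4,True)[:,0].tolist())
W=np.array([cast(s,p,75)[:2] for p in hull[:,0]],np.float32); (cx,cy),wh,a=cv2.minAreaRect(W); print((cx,cy),wh,a); print(cv2.boxPoints(((cx,cy),wh,a)).round().tolist())
v=f.copy(); cv2.drawContours(v,[c],-1,(0,0,255),1); cv2.imwrite("pics/t1.png",cv2.resize(v[140:275,260:425],None,fx=4.5,fy=4.2,interpolation=cv2.INTER_NEAREST))
E
```

```text
8324.5
[[280, 153], [408, 159], [406, 255], [274, 248]]
(538.9945678710938, 12.580337524414062) (317.15545654296875, 236.7318115234375) 87.42304992675781
[[414.0, -141.0], [650.0, -151.0], [664.0, 166.0], [428.0, 176.0]]
```

View pics/t1.png

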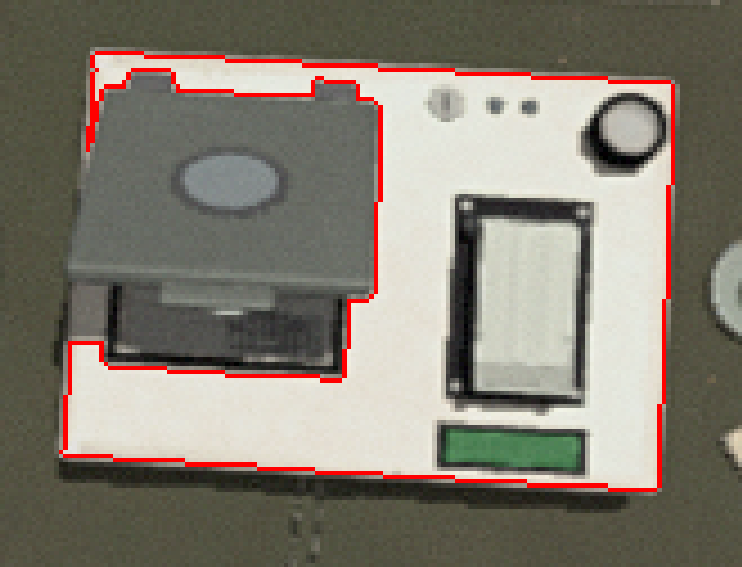

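Red outline follows the white body well (317×237 mm measured against 320×240). Lid front edge mid is near pixel (310,206); guard front lip is near (375,233). Next: lid angle and key waypoints.

```bash
cat >> h.py <<'E'
C=np.array([539,12.6]);a=np.radians(-2.58);EX=np.array([np.cos(a),np.sin(a)]);EY=np.array([-EX[1],EX[0]])
def A(x,y,z): return np.r_[C+x*EX+y*EY,z]
E
python3 - <<'E'
from h import *; from bench import optics
s=optics.snapshot("top");t=optics.snapshot("side")
for th in np.arange(.7,1.11,.05):
    c,n=np.cos(th),np.sin(th); P=A(88-165*c+12*n,75,80+165*n+12*c); print(round(th,2),P.round(),proj(s,P).round(1),proj(t,P).round(1))
for n,p in dict(lidc=(88,75,80),lip=(-68,-80,123),hinge=(25,-80,95),tip=(-30,-80,106),up=(60,-80,185)).items(): print(n,A(*p).round(),proj(s,A(*p)).round(1),proj(t,A(*p)).round(1))
f=t["frame"]; cv2.imwrite("pics/s1.png",cv2.resize(f[130:260,260:410],None,fx=4,fy=4,interpolation=cv2.INTER_CUBIC))
E
```

```text
0.7 [512.  89. 195.] [308.1 208.5] [349.9 165.6]
0.75 [518.  89. 201.] [308.2 205.5] [347.  163.1]
0.8 [524.  88. 207.] [308.3 202.3] [343.9 160.8]
0.85 [531.  88. 212.] [308.4 198.9] [340.7 158.5]
0.9 [537.  88. 217.] [308.5 195.5] [337.3 156.4]
0.95 [544.  87. 221.] [308.6 191.9] [333.8 154.4]
1.0 [551.  87. 225.] [308.8 188.2] [330.1 152.6]
1.05 [559.  87. 229.] [309.  184.4] [326.4 150.9]
1.1 [566.  86. 232.] [309.1 180.6] [322.5 149.3]
lidc [630.  84.  80.] [313.3 165.1] [294.2 206.5]
lip [467. -64. 123.] [376.2 232.4] [368.9 151.7]
hinge [560. -68.  95.] [376.7 193.8] [328.9 160.1]
tip [505. -66. 106.] [376.2 216.5] [352.3 157.1]
up [595. -70. 185.] [382.  172.2] [313.1 127. ]
```

View pics/s1.png

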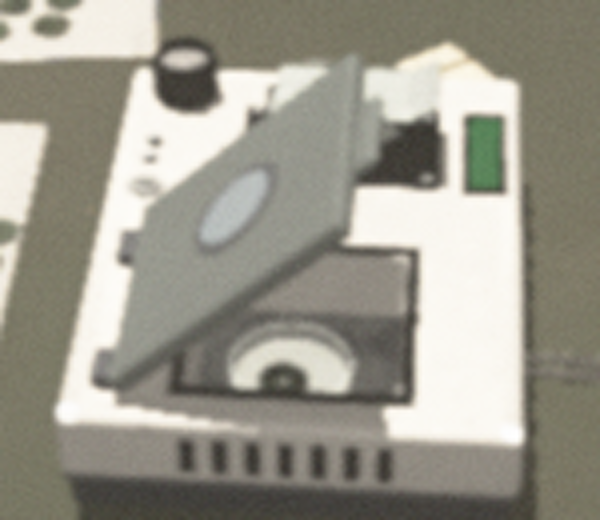

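The lid front edge mid is at crop pixel (347,140), which is full-image (347,165), so the lid angle is about 0.75 and that edge sits at about (518,89,201). I'll close the fingers and travel there.

Emit:
servo_tool(plan=[[[0.028,-0.037,0.002,7.2,0.0],[0.028,-0.037,0.002,7.2,0.0],[0.028,-0.037,0.002,0,0],[0.028,-0.037,0.002,0,0],[0.028,-0.037,0.002,0,0],[0.028,-0.037,0.002,0,0],[0.028,-0.037,0.002,0,0],[0.028,-0.037,0.002,0,0],[0.028,-0.037,0.002,0,0],[0.028,-0.037,0.002,0,0]]], force=20)

```text
time: 1.25
tool_pos: [455.7, 202.2, 324.1]
tcp_rot: [180.0, 0.0, 177.5]
ft_force: [0.6, 0.7, 1.1]
finger_gap: 0.0
grip_force: 0.0
```

Emit:
servo_tool(plan=[[[0.028,-0.037,0,0,0],[0.028,-0.037,0,0,0],[0.028,-0.037,0,0,0],[0,0,0,0,0],[0,0,0,0,0]]])

```text
time: 1.75
tool_pos: [539.2, 91.9, 323.4]
tcp_rot: [180.0, -0.1, 177.3]
ft_force: [0.3, -0.6, -1.1]
finger_gap: -0.2
grip_force: 0.0
```

Emit:
servo_tool(plan=[[[0,-0.002,-0.02,0,0],[0,0,-0.02,0,0],[-0.002,0,-0.012,0,0],[-0.004,0,-0.012,0,0],[-0.004,0,-0.012,0,0],[-0.006,0,-0.012,0,0],[-0.006,0,-0.012,0,0],[-0.006,0,-0.012,0,0],[-0.006,0,-0.012,0,0],[-0.006,0,-0.012,0,0]]])

```text
time: 2.75
tool_pos: [498.4, 90.9, 187.0]
tcp_rot: [-180.0, 0.0, 177.4]
ft_force: [0.7, 0.3, 0.9]
finger_gap: 0.0
grip_force: 0.5
```

Emit:
servo_tool(plan=[[[-0.004,0,-0.008,0,0],[-0.002,0,-0.006,0,0],[0,0,-0.004,0,0],[0,0,-0.002,0,0],[0,0,0,0,0]]])

```text
time: 3.25
tool_pos: [493.0, 90.9, 167.8]
tcp_rot: [-180.0, -0.0, 177.4]
ft_force: [-0.2, 0.0, 0.1]
finger_gap: 0.3
grip_force: 0.0
```

Emit:
servo_tool(plan=[[[0,0,-0.001,0,0],[0,0,-0.001,0,0],[0,0,-0.001,0,0],[0,0,-0.001,0,0],[0,0,0,0,0]]])

```text
time: 3.75
tool_pos: [493.1, 91.0, 164.6]
tcp_rot: [180.0, 0.0, 177.5]
ft_force: [-2.4, -0.3, 6.5]
finger_gap: 0.2
grip_force: 3.2
```

```bash
python3 - <<'E'
from h import *; from bench import optics
t=optics.snapshot("side"); cv2.imwrite("pics/s2.png",cv2.resize(t["frame"][100:260,260:460],None,fx=3.5,fy=3.5,interpolation=cv2.INTER_CUBIC))
E
```

```text
(no output)
```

View pics/s2.png

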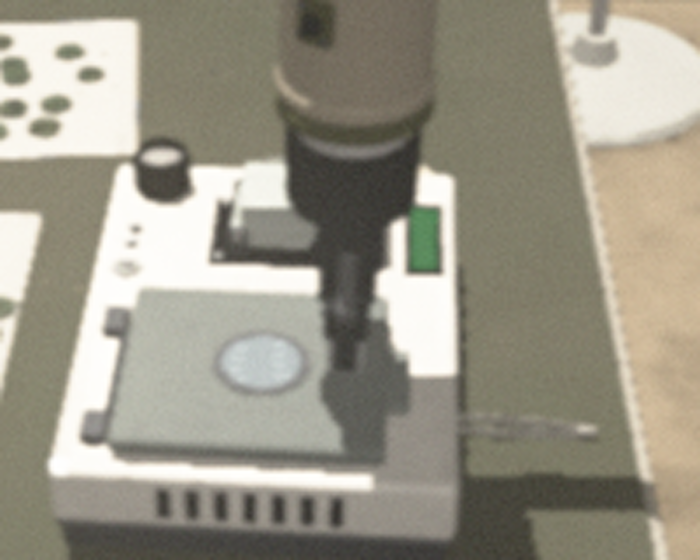

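The lid lies flat under the fingers, with the fingertip at crop (345,360) and a 6.5 N reaction. I'll press slightly more, then lift off and go in front of the guard.

Emit:
servo_tool(plan=[[[0,0,-0.001,0,0],[0,0,-0.001,0,0],[0,0,0,0,0],[0,0,0,0,0]]])

```text
time: 4.2
tool_pos: [493.2, 91.0, 164.4]
tcp_rot: [-180.0, 0.0, 177.5]
ft_force: [-11.8, -1.5, 23.2]
finger_gap: 0.2
grip_force: 11.6
```

Emit:
servo_tool(plan=[[[0,0,0.04,0,0],[0,0,0.04,0,0],[-0.015,-0.035,0,0,0],[-0.015,-0.04,0,0,0],[-0.015,-0.04,0,0,0],[-0.012,-0.04,0,0,0],[0,0,-0.025,0,0],[0,0,-0.025,0,0],[0,0,-0.02,0,0],[0,0,0,0,0]]])

```text
time: 5.2
tool_pos: [433.8, -63.7, 168.9]
tcp_rot: [179.9, -0.3, 177.4]
ft_force: [-0.9, -0.9, 0.4]
finger_gap: -0.1
grip_force: 0.0
```

Emit:
servo_tool(plan=[[[0.014,0,0,0,0],[0.002,0,0.003,0,0],[0.002,0,0.004,0,0],[0.002,0,0.005,0,0],[0.002,0,0.006,0,0],[0.002,0,0.006,0,0],[0,0,0,0,0]]])

```text
time: 5.9
tool_pos: [460.3, -64.1, 197.3]
tcp_rot: [-180.0, 0.1, 177.5]
ft_force: [-2.8, 0.4, 0.3]
finger_gap: 0.2
grip_force: 1.1
```

```bash
python3 - <<'E'
from h import *; from bench import optics
t=optics.snapshot("side"); cv2.imwrite("pics/s3.png",cv2.resize(t["frame"][90:240,260:460],None,fx=3.5,fy=3.5,interpolation=cv2.INTER_CUBIC))
E
```

```text
(no output)
```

View pics/s3.png

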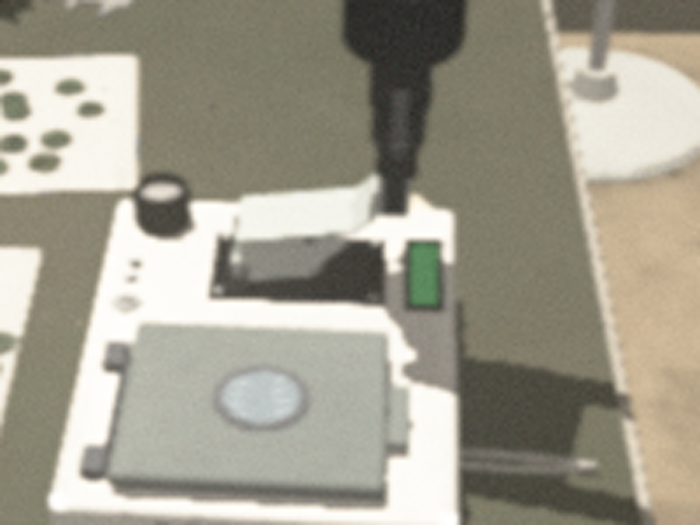

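The guard is lifting: its lip, at crop (378,188), rests against the fingertip, and the lid is shut. I'll continue along the arc.

Emit:
servo_tool(plan=[[[0.006,0,0.008,0,0],[0.006,0,0.008,0,0],[0.007,-0.001,0.006,0,0],[0.007,0,0.006,0,0],[0.008,0,0.004,0,0],[0.008,-0.001,0.004,0,0],[0,0,0,0,0]]])

```text
time: 6.65
tool_pos: [503.1, -66.2, 232.5]
tcp_rot: [-180.0, 0.1, 177.5]
ft_force: [0.5, 0.0, -0.2]
finger_gap: -0.0
grip_force: 0.1
```

```bash
python3 - <<'E'
from h import *; from bench import optics
t=optics.snapshot("side"); cv2.imwrite("pics/s4.png",cv2.resize(t["frame"][90:240,260:460],None,fx=3.5,fy=3.5,interpolation=cv2.INTER_CUBIC))
E
```

```text
(no output)
```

View pics/s4.png

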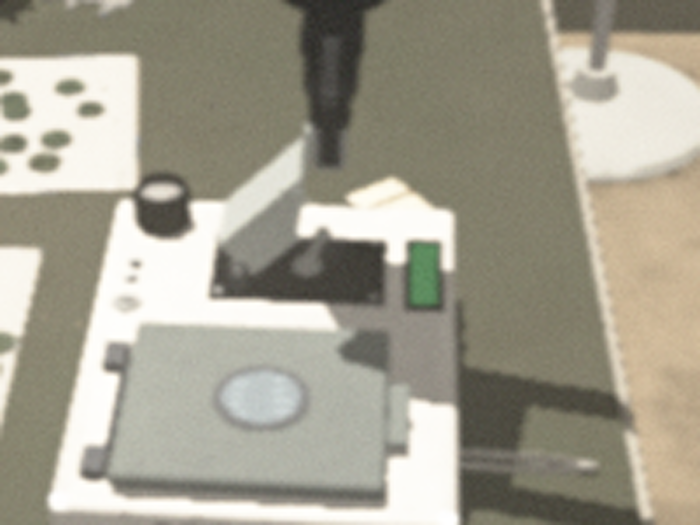

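The guard is up about 0.8 rad with the finger at its lip, crop (325,150); the toggle is free at crop (315,250), leaning to the front. I'll push it on past balance.

Emit:
servo_tool(plan=[[[0.007,0,0.003,0,0],[0.007,0,0.002,0,0],[0.007,-0.001,0.002,0,0],[0.007,0,0.001,0,0],[0.007,0,0,0,0],[0.007,-0.001,0,0,0],[0.007,0,0,0,0],[0.006,0,0,0,0],[0.006,0,0,0,0],[0,0,0,0,0]]])

```text
time: 7.7
tool_pos: [563.5, -68.0, 239.8]
tcp_rot: [180.0, 0.0, 177.5]
ft_force: [-0.4, 0.3, -1.0]
finger_gap: -0.0
grip_force: 0.0
```

Emit:
servo_tool(plan=[[[0.006,0,0,0,0],[0.005,0,0,0,0],[0,0,0,0,0]]])

```text
time: 8.0
tool_pos: [574.4, -68.1, 239.9]
tcp_rot: [-180.0, 0.0, 177.5]
ft_force: [-0.6, -0.2, -0.4]
finger_gap: 0.1
grip_force: 0.0
```

Emit:
servo_tool(plan=[[[-0.035,0.001,0,0,0],[-0.035,0.001,0,0,0],[-0.034,0.001,0,0,0],[0,0,-0.03,0,0],[0,0,-0.024,0,0],[0,0,-0.01,0,0],[0,0,0,0,0]]])

```text
time: 8.7
tool_pos: [468.8, -64.8, 174.4]
tcp_rot: [180.0, -0.2, 177.5]
ft_force: [-0.6, -0.4, 0.6]
finger_gap: 0.4
grip_force: 0.0
```

```bash
python3 - <<'E'
from h import *; from bench import optics
t=optics.snapshot("side"); cv2.imwrite("pics/s5.png",cv2.resize(t["frame"][90:240,260:460],None,fx=3.5,fy=3.5,interpolation=cv2.INTER_CUBIC))
E
```

```text
(no output)
```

View pics/s5.png

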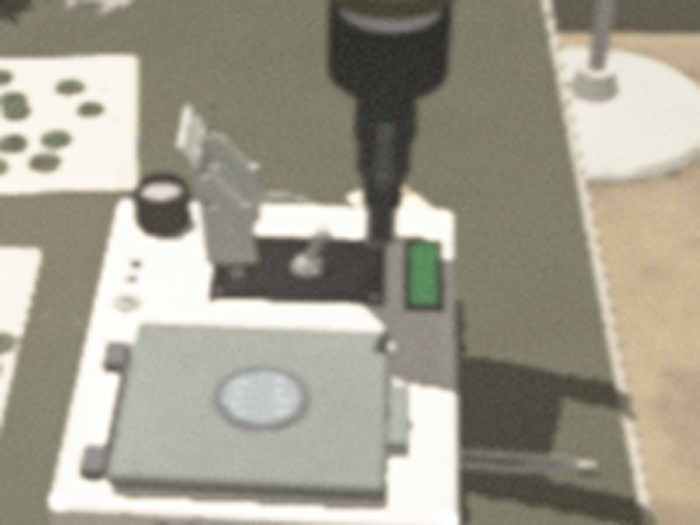

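The guard leans back on its stop (lip at crop (190,115)) and the toggle still leans to the front (tip at crop (320,238)). Now I'll push the toggle over.

Emit:
servo_tool(plan=[[[0.01,0,0,0,0],[0.005,0,0,0,0],[0.004,0,0,0,0],[0.003,0,0,0,0],[0.003,0,0,0,0],[0.003,0,0,0,0],[0.003,0,0,0,0],[0.002,0,0,0,0],[0.002,0,0,0,0],[0,0,0,0,0]]])

```text
time: 9.75
tool_pos: [505.1, -65.1, 175.9]
tcp_rot: [180.0, 0.0, 177.5]
ft_force: [0.2, -0.2, -0.1]
finger_gap: 0.4
grip_force: 0.0
```

```bash
python3 - <<'E'
from h import *; from bench import optics
t=optics.snapshot("side"); cv2.imwrite("pics/s6.png",cv2.resize(t["frame"][90:240,260:460],None,fx=3.5,fy=3.5,interpolation=cv2.INTER_CUBIC))
E
```

```text
(no output)
```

View pics/s6.png

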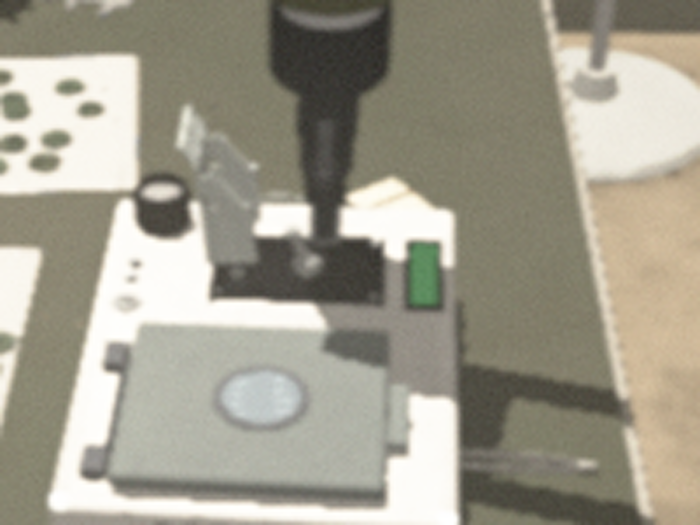

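The toggle tip has moved to crop (293,240), so it now leans to the back, and the guard is still up. Now I'll go over and behind the guard.

Emit:
servo_tool(plan=[[[-0.03,0.001,0.01,0,0],[0,0,0.048,0,0],[0,0,0.048,0,0],[0,0,0.034,0,0],[0.05,-0.002,0,0,0],[0.05,-0.002,0,0,0],[0.05,-0.002,0,0,0],[0.005,0,-0.03,0,0],[0,0,-0.044,0,0],[0,0,0,0,0]]])

```text
time: 10.8
tool_pos: [626.4, -69.3, 233.7]
tcp_rot: [179.9, -0.7, 177.5]
ft_force: [-1.2, 0.6, -1.3]
finger_gap: -0.1
grip_force: 0.0
```

Emit:
servo_tool(plan=[[[-0.008,0,0,0,0],[-0.007,0,0,0,0],[-0.007,0,0,0,0],[-0.007,0,0,0,0],[-0.007,0.001,0,0,0],[-0.006,0,0,0,0],[-0.006,0,0,0,0],[-0.006,0.001,0,0,0],[-0.006,0,0,0,0],[-0.006,0,0,0,0]]])

```text
time: 11.8
tool_pos: [563.2, -68.0, 241.7]
tcp_rot: [180.0, -0.0, 177.5]
ft_force: [-0.3, 0.0, -0.3]
finger_gap: 0.2
grip_force: 0.0
```

Emit:
servo_tool(plan=[[[-0.006,0,0,0,0],[-0.005,0,0,0,0],[0,0,0.03,0,0],[0,0,0.04,0,0],[0,0,0.04,0,0],[-0.03,0.03,0,0,0],[-0.03,0.04,0,0,0],[0,0.05,0,0,0],[0,0.05,0,0,0],[0,0,0,0,0]]])

```text
time: 12.8
tool_pos: [491.7, 107.2, 352.1]
tcp_rot: [179.9, 0.0, 177.8]
ft_force: [-0.5, -1.6, -0.7]
finger_gap: 0.4
grip_force: 0.0
```

```bash
python3 - <<'E'
from h import *; from bench import optics
t=optics.snapshot("side"); u=optics.snapshot("top")
a=cv2.resize(t["frame"][90:240,260:460],(600,450),interpolation=cv2.INTER_CUBIC)[:,:400]
b=cv2.resize(u["frame"][150:265,330:430],(392,450),interpolation=cv2.INTER_CUBIC)
cv2.imwrite("pics/s7.png",np.hstack([a,b]))
E
```

```text
(no output)
```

View pics/s7.png

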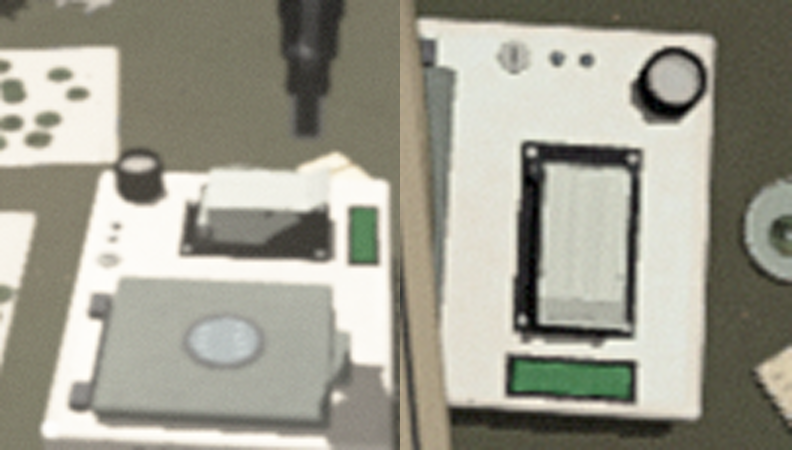

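The guard is flat and shut over the toggle (side crop (265,200), top crop (585,245)). The lid is shut, the loupe hasn't moved, and the arm is clear. I'll hand the job in.

```bash
python3 -c "
from bench import r
print(r.hand_in())"
```

```text
the job is handed in; nothing more can be done
None
```

The job is handed in with no verdict returned: the last picture, at about 13 s, shows the lid and guard shut and the arm clear, and the toggle was seen leaning back before the guard closed over it.

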